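# Close up a row of thin tins and test it with a light press

### The job

Slide the stray tin into line behind the other two tins of its size in the narrow row of the cardboard tray, and push it along until all three stand tight together against the sprung end stop. Then press the closed-up row towards the stop through the stray tin with a light steady push of about 5 N for a full second, and ease off gently, leaving the three upright and touching. The tins are so thin that they dent: do not pinch them, never push one with more than 10 N, and leave the big tins and the tape roll where they are.

Things in the scene. Friction and masses are not known exactly. Their poses are not given: they have to be found in the camera images.
- tray: fixed cardboard tray, inside 190 (x) by 480 mm (y), floor top 4 mm and walls 45 mm above the table; origin: centre of underside. Rows run along y. A 4 mm partition at x = +9 mm, from y = -25 mm to the +y end, parts a narrow row (84 mm wide, +x) from a wide one (102 mm); a 40 mm flap at its open end splays 14 degrees into the wide row, to y = -63 mm. Beyond that one open area
- row_axis (a point): point on the tray floor on the centre line of the narrow row (53 mm to +x of the tray's origin, 4 mm above the table); its y axis points along the row towards the end stop, x across the row
- stop_face (a point): lower edge middle of the tin-side face of the end stop in the narrow row, on its centre line, at floor height; y points along the row, away from the tins. The stop is an upright plywood plate 74 mm wide, 50 mm high, on stiff springs (yields under 1 mm at 5 N, at most 5 mm) before a fixed block; its place along the row varies
- tin_last: empty thin-walled round tin with a flat lid on, standing upright, 76 mm diameter, 62 mm high, about 90 g (varies); origin: centre of its underside, z up; the stray tin: it stands in the open area of the tray, to one side of the narrow row's line
- tin_mid: empty thin-walled round tin with a flat lid on, standing upright, 76 mm diameter, 62 mm high, about 90 g (varies); origin: centre of its underside, z up; in the narrow row, the nearer one to the open area
- tin_far: empty thin-walled round tin with a flat lid on, standing upright, 76 mm diameter, 62 mm high, about 90 g (varies); origin: centre of its underside, z up; in the narrow row, the one nearest the end stop
- big_a: larger open tin standing in the wide row, 98 mm diameter, 66 mm high; origin: centre of its underside. A bystander, leave it alone
- big_b: larger open tin standing in the wide row, 98 mm diameter, 66 mm high; origin: centre of its underside. A bystander, leave it alone
- tape_roll: roll of packing tape lying flat on the table outside the tray, 100 mm diameter, 48 mm high; origin: centre of its underside. A bystander, leave it alone
Things that resemble listed ones, but are neither listed nor needed, are in the scene too. Leave any red look-alike of the tin_last alone.

How it is judged:
On the way, in this order (a step that is already met when the one before it is completed fails the run):
1. the stray tin stands in line with the narrow row (within 7 mm of its centre line) (x of tin_last in the frame of row_axis between -0.007 and 0.007 m), for 0.1 s.
2. all gaps closed (each under 3 mm) while the robot presses the stray tin with 2.5 to 8 N, held for half a second (all of step 1 and horizontal distance between tin_last and tin_mid below 0.079 m and horizontal distance between tin_mid and tin_far below 0.079 m and y of tin_far in the frame of stop_face above -0.041 m and x of tin_mid in the frame of row_axis between -0.007 and 0.007 m and x of tin_far in the frame of row_axis between -0.007 and 0.007 m and (contact force between the fingers and tin_last between 2.5 and 8 N or contact force between the arm and tin_last between 2.5 and 8 N)), for 0.5 s.
At the end, for the whole second after the job is handed in: the three small tins stand upright (within 0.08 rad) and at rest in the narrow row, within 7 mm of its centre line, with under 4 mm of gap between neighbours and between the far tin and the stop (all of step 1 and horizontal distance between tin_last and tin_mid below 0.08 m and horizontal distance between tin_mid and tin_far below 0.08 m and y of tin_far in the frame of stop_face above -0.042 m and x of tin_mid in the frame of row_axis between -0.007 and 0.007 m and x of tin_far in the frame of row_axis between -0.007 and 0.007 m and angle between each of tin_last, tin_mid, tin_far's own z axis and vertical below 0.08 rad and linear speed of each of tin_last, tin_mid, tin_far below 0.01 m/s); the robot touches nothing.
It fails at once if a small tin is pinched or pushed by the robot with more than 15 N (contact force between any of the fingers, the arm and tin_last above 15 N or contact force between any of the fingers, the arm and tin_mid above 15 N or contact force between any of the fingers, the arm and tin_far above 15 N).
It fails at once if a small tin is tipped by more than 0.5 rad (angle between any of tin_last, tin_mid, tin_far's own z axis and vertical above 0.5 rad).
It fails at once if a big tin or the tape roll is moved by more than 15 mm (distance of any of big_a, big_b, tape_roll from where it was at the start of the episode above 0.015 m).
It also fails if it takes over 64 s, if anything falls off the work surface, if the arm or the gripper's body presses on something with over 40 N, if the wrist force passes 120 N, or if a joint passes its speed limit or range.

### The arm

A 6-joint arm with a two-finger parallel gripper is mounted at the origin on the work surface. World frame = base frame: x ahead of the robot, y to its left, z up, the work surface at z = 0. Lengths are in m, angles in rad, forces in N, time in s.
With the tool pointing down it reaches from about 0.35 to 0.725 m from the base axis. Payload 6 kg.
Tool frame: the origin (TCP) lies on the centre line of the jaws, within the pads' length; the fingertips stand 25 mm ahead of it and the grasp point (between the pads) lies 6 mm ahead of it; z points along the fingers, y is the direction in which the jaws open and shut (so a half turn about z gives the same grasp; the last joint's range is limited). The gripper opens to 85 mm and grips with 20 to 120 N. Pads are 22 mm wide; open, the fingers measure 114 mm over their backs; the gripper's body (76 mm by 85 mm) begins 54 mm behind the grasp point. The pads swing forward as they close: fully open they stand 13 mm farther back than shut.
Start: joints at [1.678, 0.04, 0.085, 0, -1.615, -0.334], TCP at [0.135, 0.585, 0.256] pointing down, gripper open.
Joint ranges: [-2.56, 2.56], [-1.29, 2.01], [-1.08, 1.49], [-3.29, 1.98], [-2.81, -0.18], [-2.99, 2.99]. Speed limits (rad/s): [2.57, 2.57, 3.01, 3.14, 3.14, 3.14].

### API

Orientations are given as [roll, pitch, yaw] about the fixed x, y, z axes, in that order (R = Rz(yaw) Ry(pitch) Rx(roll)).
In Python, from cell import sensors, cams, r, spotter gives the robot as it stands.
- The arm moves only by the tool send_rows, never from a script. Its argument "series" is a list of rows, each a list of 7 numbers: the opening, from 0 (shut) to 1 (fully open), then the shift along the tool's x, y, z in mm, then the turn, a rotation vector about the tool's x, y, z in degrees. In form: [[gripper, tx, ty, tz, rx, ry, rz], ...]. A call has 1 to 8 rows; each row is the pose to reach, as a shift and turn from the pose commanded when the call began, along the tool's axes at that moment; what a row does not reach only later rows make up. A row lasts 1/10 s, in which the tool goes at most 50 mm and 8.59 degrees, less where a joint would pass 70% of its speed; a pose out of reach is approached as far as the arm can. A call with a gripper value outside its range is refused whole. The fingers move at their own pace and stop on an object; "force" is the grip in N (left out, the last holds). Time passes only in rows, so rows that repeat a pose let the fingers close. It gives the time, the measured TCP pose, the force and the opening at its end, in the units of the state.
- sensors.read_state(): the state, without advancing time (a new reading comes with each control period).
- cams.capture(name): name is "scene" or "top"; returns a dict with "image" (480x640x3 uint8, red, green, blue), "z_map" (480x640 float32, m along the optical axis (not along the pixel's ray), 0 where there is no reading), "K" (3x3 intrinsics, pixels), "k1" (the pictures are not rectified: a ray, as slopes to the right and down, at radius r is drawn at 1 + k1 r^2 times it, then the intrinsics apply), "cam_to_world" (4x4, takes a point from camera to world coordinates). Camera axes: x right, y down, z forward; pixel columns grow to the right and rows downward; lengths in m; the calibration is good to about 2 mm. A picture is of the moment at which its call begins.
- r.hand_in(): hands the job in, once; it reports no verdict.
Trained networks look in a picture, given as the dict that the camera call returned (one of the last four; its "shot" number tells which), for a name from the list of things; names that differ only in an ending like _2 or _b are one class to them, and where a whole thing is asked for, a point or a joint stands for the part that bears it (a point fixed in the world has none). Each returns a list of dicts, best first, with "p" (0 to 1); they miss things now and then, are a little off and sometimes report something else, mostly with a low value. They report only what shows in the picture. A call takes as long as a camera call. They do not tell look-alikes from the thing itself.
- spotter.masks_of(picture, label): "region" (480x640 bool, what is visible of it) and "bbox" ([left, top, width, height] in pixels, round what is visible of it).
The state is a dict: "time_s": time; "joint_pos": joint angles; "dq": joint speeds; "joint_efforts": joint torques, N m; "position": TCP position; "orientation": TCP orientation; "wrist_force": force on the tool from outside, world axes, zero at the start; "wrist_torque": the same for the moment, N m; "width": finger opening in m.
Only numpy, scipy, OpenCV 4.12 (cv2) and the standard library are available. Lean on these libraries where they do the work, as an engineer would, in place of code of your own. Each camera call takes 0.05 s, during which the arm holds its last target. There are 200 camera calls.

## Working session

There is one attempt and no reset: what is moved stays moved. The work goes in short steps, Python scripts to look and compute and a tool call to move; the robot and the scene stay as the last step left them, time stands still between calls to the robot, and variables do not carry over. Pictures are saved under pics/ and viewed, about 8 in all and at most 12, crops included, and the job is handed in when it is done.

Besides the shell and the picture viewer there is one more tool, called by a JSON object that holds its "op" and its "data". send_rows: Moves the arm, as the interface text tells. Its arguments: {"type":"object","properties":{"series":{"type":"array"},"force":{"type":"number"}},"required":["series"]}

```bash
mkdir -p pics; ls; cat > h.py <<'E'
import numpy as np, cv2
from cell import sensors, cams, r, spotter
def pts(d):
    K=np.array(d["K"]);k=d["k1"];T=np.array(d["cam_to_world"]);z=d["z_map"]
    v,u=np.mgrid[0:480,0:640].astype(float)
    a=cv2.undistortPoints(np.stack([u.ravel(),v.ravel()],1)[:,None],K,np.array([k,0,0,0,0.]))[:,0]
    P=np.stack([a[:,0]*z.ravel(),a[:,1]*z.ravel(),z.ravel()],1)@T[:3,:3].T+T[:3,3]
    P[z.ravel()==0]=np.nan
    return P.reshape(480,640,3)
def save(d,n): cv2.imwrite("pics/"+n,d["image"][:,:,::-1])
E
python3 - <<'E'
from h import *
s=sensors.read_state();print({k:np.round(v,3) for k,v in s.items()})
ims=[]
for n in("scene","top"):
    d=cams.capture(n);print(n,np.round(d["cam_to_world"],3).tolist(),d["k1"]);ims.append(d);save(d,n+"0.png")
    P=pts(d)
    for l in("tin_last","big_a","tape_roll","tray"):
        for m in spotter.masks_of(d,l):
            q=P[m["region"]];q=q[~np.isnan(q[:,0])]
            if len(q)<10: print(l,m["bbox"],"nodepth");continue
            zt=np.percentile(q[:,2],95);t=q[q[:,2]>zt-.006]
            print(l,round(m["p"],2),m["bbox"],"ztop",zt.round(4),"lo",t[:,:2].min(0).round(3),"hi",t[:,:2].max(0).round(3),"ctr",((t[:,:2].min(0)+t[:,:2].max(0))/2).round(4),d["image"][m["region"]].mean(0).round())
E
```

```text
pics
{'time_s': np.float64(0.0), 'joint_pos': array([ 1.678,  0.041,  0.084, -0.   , -1.615, -0.334]), 'dq': array([ 0.001, -0.   , -0.002,  0.001, -0.001, -0.002]), 'joint_efforts': array([-0.0000e+00, -3.6820e+01,  3.4742e+01,  6.9320e+00, -5.0000e-03,
       -0.0000e+00]), 'position': array([0.135, 0.584, 0.255]), 'orientation': array([ 3.14 , -0.   , -0.227]), 'wrist_force': array([ 0.338, -0.077,  0.507]), 'wrist_torque': array([-0.002, -0.029, -0.003]), 'width': np.float64(0.085)}
scene [[-0.642, 0.488, -0.591, 1.345], [0.766, 0.431, -0.477, 0.492], [0.022, -0.759, -0.651, 0.856], [0.0, 0.0, 0.0, 1.0]] 0.03300895392444389
tin_last 0.8 [248.6, 237.2, 41.1, 42.6] ztop 0.0645 lo [ 0.678 -0.214] hi [ 0.76  -0.135] ctr [ 0.7189 -0.1745] [181.  73.  71.]
tin_last 0.66 [298.9, 202.3, 35.0, 42.2] ztop 0.0686 lo [ 0.528 -0.223] hi [ 0.605 -0.144] ctr [ 0.5665 -0.1838] [172. 157. 128.]
big_a 0.74 [385.8, 216.9, 43.7, 40.5] ztop 0.0709 lo [ 0.442 -0.036] hi [0.553 0.062] ctr [0.4977 0.0133] [148. 123.  77.]
big_a 0.64 [430.9, 236.7, 52.7, 52.0] ztop 0.0703 lo [0.433 0.085] hi [0.537 0.183
[... 756 characters left out ...]
.677 -0.213] hi [ 0.755 -0.139] ctr [ 0.7158 -0.176 ] [229.  99.  95.]
big_a 0.87 [173.2, 255.1, 51.2, 50.2] ztop 0.0732 lo [0.436 0.084] hi [0.533 0.182] ctr [0.4843 0.1328] [174. 138.  75.]
big_a 0.8 [235.2, 251.7, 53.9, 54.9] ztop 0.0727 lo [ 0.44  -0.037] hi [0.538 0.061] ctr [0.4891 0.0118] [181. 143.  80.]
tape_roll 0.82 [446.5, 292.0, 50.1, 49.7] ztop 0.0526 lo [ 0.376 -0.471] hi [ 0.475 -0.371] ctr [ 0.4256 -0.4207] [203. 155. 101.]
tape_roll 0.65 [171.1, 207.6, 240.2, 99.6] ztop 0.0473 lo [ 0.427 -0.293] hi [0.644 0.199] ctr [ 0.5356 -0.0471] [188. 145.  96.]
tray 0.65 [169.2, 207.9, 240.9, 101.0] ztop 0.0473 lo [ 0.427 -0.293] hi [0.644 0.199] ctr [ 0.5356 -0.0471] [188. 146.  96.]
```

```bash
python3 - <<'E'
import cv2
a=cv2.imread("pics/top0.png");b=cv2.imread("pics/scene0.png")
cv2.imwrite("pics/top_c.png",cv2.resize(a[140:330,150:430],None,fx=2.8,fy=2.8,interpolation=cv2.INTER_CUBIC))
cv2.imwrite("pics/scene_c.png",cv2.resize(b[150:350,220:520],None,fx=2.6,fy=2.6,interpolation=cv2.INTER_CUBIC))
E
```

```text
(no output)
```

View pics/top_c.png

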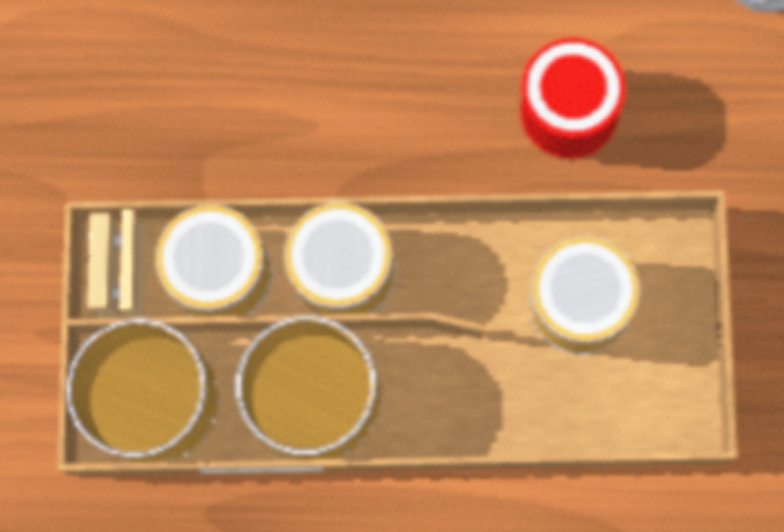

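View pics/scene_c.png

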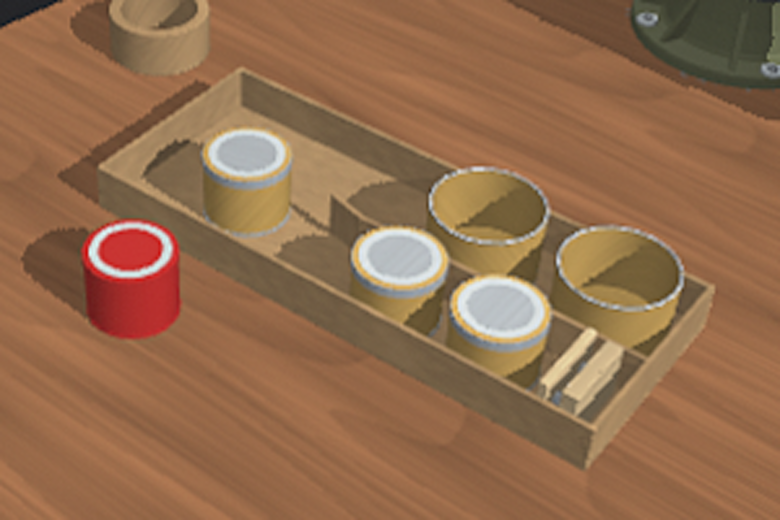

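```bash
cat >> h.py <<'E'
from scipy.optimize import least_squares
def disks(d,P,guess,R=.038):
    out=[]
    for g in guess:
        m=(np.hypot(P[...,0]-g[0],P[...,1]-g[1])<.055)&(P[...,2]>.055)&(P[...,2]<.085)
        q=P[m]; z=np.median(q[:,2])
        q=q[abs(q[:,2]-z)<.005][:,:2].astype(np.float32)
        h=cv2.convexHull(q)[:,0]
        f=least_squares(lambda c:np.hypot(*(h-c[:2]).T)-c[2],[*q.mean(0),R],loss="soft_l1",f_scale=.001)
        out.append([*f.x,z])
    return np.array(out)
E
python3 - <<'E'
from h import *
for n in("top","scene"):
    d=cams.capture(n);P=pts(d)
    print(n);print(disks(d,P,[(.565,-.185),(.60,.01),(.595,.1)]).round(4))
    x,y,z=P[...,0],P[...,1],P[...,2]
    m=(z>.041)&(z<.052)&(x>.40)&(x<.68)&(y>-.32)&(y<.22)
    # table height and floor height checks
    print("table",np.nanmedian(z[(x>.68)&(x<.8)&(y>0)&(y<.2)]),"floor",np.nanmedian(z[(x>.47)&(x<.60)&(y>-.28)&(y<-.24)]))
    q=P[m]
    # side wall outer/inner by bins
    for lo,hi,ax,nm in((.41,.45,0,"x- wall"),(.62,.67,0,"x+ wall"),(-.31,-.27,1,"y- wall"),(.17,.22,1,"y+ wall")):
        s=q[(q[:,ax]>lo)&(q[:,ax]<hi)];o=s[:,1-ax]
        if len(s)<20: print(nm,len(s));continue
        res=[]
        for b in np.linspace(*np.percentile(o,[3,97]),7)[:-1]:
            w=s[(o>=b)&(o<b+.03)][:,ax]
            if len(w)>3: res.append((round(b+.015,3),*np.percentile(w,[2,50,98]).round(4)))
        print(nm,[tuple(map(float,t)) for t in res])
    # partition, stop
    s=q[(q[:,0]>.53)&(q[:,0]<.56)&(q[:,1]>-.1)&(q[:,1]<.19)]
    for b in np.arange(-.1,.18,.03):
        w=s[(s[:,1]>b)&(s[:,1]<b+.03)]
        if len(w)>3: print("part",(b+.015).round(3),np.percentile(w[:,0],[2,50,98]).round(4))
    s=P[(z>.045)&(z<.064)&(x>.56)&(x<.62)&(y>.13)&(y<.2)]
    if len(s): print("stop",np.histogram(s[:,1],np.arange(.13,.2,.003)),np.median(s[:,2]))
E
```

```text
top
[[ 0.5638 -0.1857  0.0385  0.0683]
 [ 0.5953  0.0113  0.0523  0.0684]
 [ 0.5815  0.0878  0.0386  0.0684]]
table 0.0021493483055876617 floor 0.005656834786412213
x- wall [(-0.261, 0.4449, 0.4459, 0.4478), (-0.184, 0.4415, 0.4435, 0.4452), (-0.106, 0.4376, 0.4402, 0.4425), (-0.029, 0.4354, 0.4374, 0.4485), (0.049, 0.4321, 0.4337, 0.4351), (0.126, 0.4286, 0.4312, 0.4396)]
x+ wall [(-0.268, 0.6316, 0.6403, 0.6436), (-0.19, 0.6346, 0.6374, 0.6399), (-0.111, 0.6318, 0.6342, 0.6363), (-0.033, 0.6285, 0.6312, 0.6347), (0.045, 0.6262, 0.628, 0.6303), (0.124, 0.6231, 0.6247, 0.6273)]
y- wall [(0.461, -0.2934, -0.291, -0.2725), (0.494, -0.2934, -0.2908, -0.2886), (0.526, -0.2915, -0.2892, -0.2866), (0.559, -0.29, -0.2875, -0.2856), (0.592, -0.289, -0.2865, -0.2849), (0.625, -0.2881, -0.2852, -0.275)]
y+ wall [(0.445, 0.1714, 0.1894, 0.1926), (0.477, 0.1762, 0.1902, 0.1946), (0.509, 0.1715, 0.1914, 0.1951), (0.542, 0.171, 0.1919, 0.1968), (0.574, 0.1847, 0.1949, 0.1977), (0.607, 0.1712, 0.1958, 0.1987)]
part -0.085 [0.5382 0.5423 0.5465]
part -0.055 [0.5418 0.5439 0.5461]
part -0.025 [0.5407
[... 1452 characters left out ...]
948), (0.511, 0.1706, 0.1807, 0.1964), (0.544, 0.1724, 0.1896, 0.1973), (0.576, 0.1749, 0.1947, 0.1988), (0.609, 0.1702, 0.183, 0.1986)]
part -0.085 [0.5402 0.546  0.5515]
part -0.055 [0.5438 0.5478 0.5509]
part 0.005 [0.5349 0.5393 0.5468]
part 0.035 [0.5315 0.5381 0.5467]
part 0.125 [0.5306 0.5358 0.5437]
part 0.155 [0.5304 0.5359 0.5589]
part 0.185 [0.5333 0.5379 0.5585]
stop (array([ 0,  0,  0,  0,  3, 29, 41, 64,  2,  0,  2, 30, 38, 39, 42, 48,  4,
        0,  0,  0,  0, 16, 16]), array([0.13 , 0.133, 0.136, 0.139, 0.142, 0.145, 0.148, 0.151, 0.154,
       0.157, 0.16 , 0.163, 0.166, 0.169, 0.172, 0.175, 0.178, 0.181,
       0.184, 0.187, 0.19 , 0.193, 0.196, 0.199])) 0.0533683699541222
```

```bash
cat >> h.py <<'E'
YAW=.0405; C=np.array([.5362,-.0475])   # tray pose, mean of both views
def w2t(p): c,s=np.cos(YAW),np.sin(YAW); return np.array([[c,s],[-s,c]])@(np.array(p)[:2]-C)
def t2w(p): c,s=np.cos(YAW),np.sin(YAW); return np.array([[c,-s],[s,c]])@np.array(p)+C
def lids(n):
    """lid centres (tray frame) by colour: white/grey lid pixels, minus that view's offset from the mean"""
    d=cams.capture(n);P=pts(d);off=np.array([-.0012,-.0005])*(1 if n=="top" else -1)
    im=d["image"].astype(int);sat=im.max(2)-im.min(2)
    m=((sat<45)&(P[...,2]>.058)&(P[...,2]<.075)&(P[...,0]>.53)&(P[...,0]<.64)&(P[...,1]>-.3)&(P[...,1]<.15)).astype(np.uint8)
    k,_,st,_=cv2.connectedComponentsWithStats(m); L=_
    k,L,st,_=cv2.connectedComponentsWithStats(m)
    for i in range(1,k):
        if st[i,4]<150: continue
        q=P[L==i][:,:2].astype(np.float32);(c,rad)=cv2.minEnclosingCircle(q)
        print(n,st[i,4],"tray",(w2t(np.array(c)-off)*1e3).round(1),"r",round(rad*1e3,1))
def go(x,y,z,yaw):
    s=sensors.read_state();p=s["position"];y0=s["orientation"][2]
    d=np.array([x,y,z])-p;c,sn=np.cos(y0),np.sin(y0)
    print("pos",p.round(4),"yaw",round(float(y0),4),"F",s["wrist_force"].round(2),"t",s["time_s"])
    print("tool shift mm",(np.array([c*d[0]+sn*d[1],sn*d[0]-c*d[1],-d[2]])*1e3).round(1),"rz",np.rad2deg(y0-yaw).round(2))
E
python3 - <<'E'
from h import *
lids("top");lids("scene")
print(t2w([.023,-.139]))
go(.42,.25,.25,YAW); go(*t2w([-.04,-.139]),.15,YAW)
E
```

```text
top 814 tray [51.9 40.3] r 33.4
top 804 tray [ 51.8 133.7] r 33.8
top 817 tray [  23.4 -138. ] r 33.4
scene 425 tray [  20.6 -140.3] r 36.2
scene 537 tray [47.2 37.1] r 35.7
scene 601 tray [ 48.9 130.8] r 35.9
[ 0.5648091  -0.18545477]
pos [0.1349 0.5846 0.2563] yaw -0.2268 F [-0.86  0.12  0.04] t 0.7
tool shift mm [353.1 261.9   6.3] rz -15.31
pos [0.1349 0.5846 0.2563] yaw -0.2268 F [-0.86  0.12  0.04] t 0.7
tool shift mm [531.3 670.3 106.3] rz -15.31
```

{"op": "send_rows", "data": {"series": [[0.42,30,22,0,0,0,0],[0.42,68,51,0,0,0,-3],[0.42,106,79,0,0,0,-6],[0.42,144,107,0,0,0,-9],[0.42,182,135,0,0,0,-12],[0.42,220,163,0,0,0,-15.3],[0.42,258,191,0,0,0,-15.3],[0.42,296,220,0,0,0,-15.3]]}}

```text
time_s: 1.5
position: [0.3747, 0.3021, 0.2567]
orientation: [-3.141, -0.001, 0.041]
wrist_force: [0.6, 0.6, -0.3]
width: 0.0356
```

```bash
python3 - <<'E'
from h import *
go(*t2w([-.04,-.138]),.20,YAW);print(sensors.read_state()["width"],sensors.read_state()["joint_pos"].round(2))
E
```

```text
pos [0.3747 0.3021 0.2567] yaw 0.0408 F [ 0.59  0.62 -0.27] t 1.5
tool shift mm [107.1 493.9  56.7] rz 0.02
0.03557107296234939 [ 1.1  -0.28 -0.21  0.   -1.64  0.51]
```

{"op": "send_rows", "data": {"series": [[0.42,10,40,0,0,0,0],[0.42,20,85,0,0,0,0],[0.42,30,130,0,0,0,0],[0.42,40,175,0,0,0,0],[0.42,50,220,0,0,0,0],[0.42,60,265,0,0,0,0],[0.42,70,310,0,0,0,0],[0.42,80,355,0,0,0,0]]}}

```text
time_s: 2.3
position: [0.4681, -0.0497, 0.2568]
orientation: [-3.141, -0.001, 0.04]
wrist_force: [0.1, 0.4, 0.3]
width: 0.0362
```

{"op": "send_rows", "data": {"series": [[0.42,9,45,10,0,0,0],[0.42,18,90,20,0,0,0],[0.42,26,130,40,0,0,0],[0.42,27,139,56,0,0,0],[0.42,27,139,56,0,0,0],[0.42,27,139,56,0,0,0]]}}

```text
time_s: 2.9
position: [0.5006, -0.1856, 0.2007]
orientation: [3.141, 0.0, 0.04]
wrist_force: [-0.1, -0.4, 1.2]
width: 0.036
```

```bash
python3 - <<'E'
from h import *
go(*t2w([-.04,-.138]),.045,YAW)
d=cams.capture("top");save(d,"top1.png");a=d["image"][140:330,270:440,::-1]
cv2.imwrite("pics/top1c.png",cv2.resize(a,None,fx=3,fy=3,interpolation=cv2.INTER_CUBIC))
E
```

```text
pos [ 0.5006 -0.1856  0.2007] yaw 0.0398 F [-0.07 -0.4   1.21] t 2.9
tool shift mm [  1.2   1.4 155.7] rz -0.04
```

View pics/top1c.png

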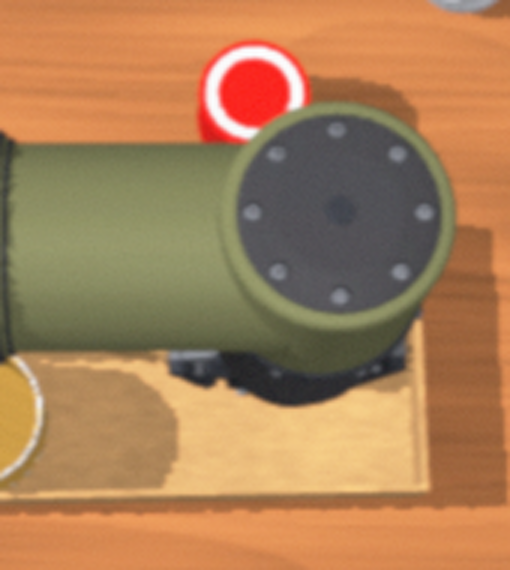

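{"op": "send_rows", "data": {"series": [[0.42,-7,1,40,0,0,0],[0.42,-7,1,85,0,0,0],[0.42,-7,1,120,0,0,0],[0.42,-7,1,140,0,0,0],[0.42,-7,1,150,0,0,0],[0.42,-7,1,155,0,0,0],[0.42,-7,1,155,0,0,0]]}}

```text
time_s: 3.65
position: [0.4944, -0.1865, 0.0464]
orientation: [3.141, -0.002, 0.041]
wrist_force: [-0.2, -0.4, -0.3]
width: 0.0359
```

```bash
python3 - <<'E'
from h import *
go(*t2w([-.04,-.138]),.045,YAW)
d=cams.capture("scene");save(d,"s2.png");a=d["image"][170:290,240:400,::-1]
cv2.imwrite("pics/s2c.png",cv2.resize(a,None,fx=4,fy=4,interpolation=cv2.INTER_CUBIC))
E
```

```text
pos [ 0.4944 -0.1865  0.0464] yaw 0.0412 F [-0.15 -0.41 -0.28] t 3.65
tool shift mm [7.4 0.8 1.4] rz 0.04
```

View pics/s2c.png

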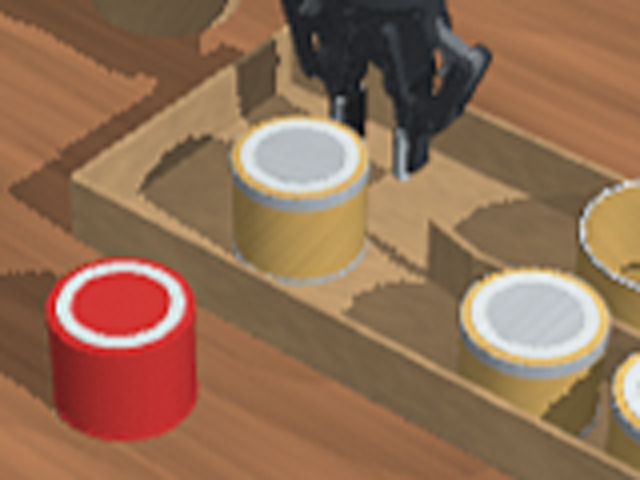

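{"op": "send_rows", "data": {"series": [[0.42,5,0,0,0,0,0],[0.42,12,0,0,0,0,0],[0.42,18,0,0,0,0,0],[0.42,22,0,0,0,0,0],[0.42,26,0,0,0,0,0],[0.42,30,0,0,0,0,0],[0.42,34,0,0,0,0,0],[0.42,38,0,0,0,0,0]]}}

```text
time_s: 4.5
position: [0.5319, -0.1854, 0.0453]
orientation: [3.142, 0.0, 0.04]
wrist_force: [-0.7, 0.6, -0.5]
width: 0.0361
```

```bash
cat >> h.py <<'E'
def stray(n="scene",z0=.066):
    """visible lids in the scene view: ellipse of white+grey lid at lid plane; prints tray coordinates"""
    d=cams.capture(n);P=pts(d);im=d["image"].astype(int);sat=im.max(2)-im.min(2)
    off=np.array([-.0012,-.0005])*(1 if n=="top" else -1); zz=.0683 if n=="top" else .0662
    m=(abs(P[...,2]-zz)<.004)&(P[...,0]>.52)&(P[...,0]<.65)&(P[...,1]>-.3)&(P[...,1]<.15)&(im.min(2)>70)
    k,L,st,_=cv2.connectedComponentsWithStats(m.astype(np.uint8))
    for i in range(1,k):
        if st[i,4]<120: continue
        h=cv2.convexHull(P[L==i][:,:2].astype(np.float32))[:,0]
        f=least_squares(lambda c:np.hypot(*(h-c[:2]).T)-c[2],[*h.mean(0),.037],loss="soft_l1",f_scale=.0007)
        print(n,st[i,4],"tray",(w2t(f.x[:2]-off)*1e3).round(1),"r",(f.x[2]*1e3).round(1))
E
python3 - <<'E'
from h import *
stray();go(*t2w([-.04,-.138]),.045,YAW);print(w2t(sensors.read_state()["position"]))
E
```

```text
scene 625 tray [  32.7 -136.8] r 40.3
scene 765 tray [51.7 38.8] r 39.1
scene 834 tray [ 51.2 132.3] r 39.0
pos [ 0.5323 -0.1854  0.0453] yaw 0.0403 F [-0.18  0.76 -0.63] t 4.55
tool shift mm [-30.5   0.4   0.3] rz -0.01
[-0.00947561 -0.13758167]
```

{"op": "send_rows", "data": {"series": [[0.42,4,0,0,0,0,0],[0.42,8,0,0,0,0,0],[0.42,12,0,0,0,0,0],[0.42,15,0,0,0,0,0],[0.42,17,0,0,0,0,0],[0.42,18,0,0,0,0,0],[0.42,19,0,0,0,0,0],[0.42,19,0,0,0,0,0]]}}

```text
time_s: 5.35
position: [0.5507, -0.1846, 0.0454]
orientation: [3.141, -0.0, 0.04]
wrist_force: [1.0, 1.0, -0.0]
width: 0.0358
```

```bash
python3 - <<'E'
from h import *
stray();go(*t2w([.053,-.2]),.15,YAW-np.pi/2);print(w2t(sensors.read_state()["position"]))
E
```

```text
scene 637 tray [  51.7 -137. ] r 39.9
scene 756 tray [50.9 39.5] r 39.4
scene 836 tray [ 50.9 132.2] r 39.3
pos [ 0.5507 -0.1846  0.0454] yaw 0.0402 F [-0.31  0.13  0.57] t 5.4
tool shift mm [  44.1   62.4 -104.6] rz 89.98
[ 0.00892433 -0.13757008]
```

{"op": "send_rows", "data": {"series": [[0.42,-6,0,0,0,0,0],[0.42,-20,0,0,0,0,0],[0.42,-20,0,-35,0,0,0],[0.42,-20,0,-75,0,0,0],[0.42,-20,0,-105,0,0,0],[0.42,-10,15,-105,0,0,8.5],[0.42,5,30,-105,0,0,17],[0.42,20,45,-105,0,0,25.5]]}}

```text
time_s: 6.2
position: [0.5727, -0.2292, 0.151]
orientation: [-3.141, -0.001, -0.411]
wrist_force: [-0.1, 0.0, 0.8]
width: 0.0354
```

{"op": "send_rows", "data": {"series": [[0.42,0,0,0,0,0,8.5],[0.42,0,0,0,0,0,17],[0.42,0,0,0,0,0,25.5],[0.42,0,0,0,0,0,34],[0.42,0,0,0,0,0,42.5],[0.42,0,0,0,0,0,51],[0.42,0,0,0,0,0,59.5],[0.42,0,0,0,0,0,64.5]]}}

```text
time_s: 7.0
position: [0.5721, -0.2287, 0.1504]
orientation: [-3.141, -0.0, -1.536]
wrist_force: [-0.2, -0.3, 0.7]
width: 0.0357
```

```bash
python3 - <<'E'
from h import *
stray();go(*t2w([.0525,-.2]),.046,YAW-np.pi/2)
E
```

```text
scene 618 tray [  52.2 -136.9] r 39.3
scene 758 tray [51.8 39.2] r 39.0
scene 834 tray [ 51.4 131.8] r 38.9
pos [ 0.5721 -0.2287  0.1504] yaw -1.5387 F [ 0.43 -0.27  0.2 ] t 7.05
tool shift mm [ 17.3 -24.2 104.4] rz -0.48
```

{"op": "send_rows", "data": {"series": [[0.42,10,-12,0,0,0,-0.4],[0.42,17,-24,0,0,0,-0.4],[0.42,17,-24,30,0,0,-0.4],[0.42,17,-24,65,0,0,-0.4],[0.42,17,-24,90,0,0,-0.4],[0.42,17,-24,104,0,0,-0.4],[0.42,17,-24,104,0,0,-0.4],[0.42,17,-24,104,0,0,-0.4]]}}

```text
time_s: 7.85
position: [0.5977, -0.2451, 0.0478]
orientation: [-3.14, -0.001, -1.523]
wrist_force: [0.2, -0.0, -0.4]
width: 0.0357
```

```bash
python3 - <<'E'
from h import *
go(*t2w([.0525,-.16]),.046,YAW-np.pi/2);print(w2t(sensors.read_state()["position"]))
d=cams.capture("scene");a=d["image"][170:290,240:400,::-1]
cv2.imwrite("pics/s3c.png",cv2.resize(a,None,fx=4,fy=4,interpolation=cv2.INTER_CUBIC))
E
```

```text
pos [ 0.5977 -0.2451  0.0478] yaw -1.5227 F [ 0.15 -0.04 -0.45] t 7.85
tool shift mm [-39.9   0.6   1.8] rz 0.43
[ 0.053431   -0.19992622]
```

View pics/s3c.png

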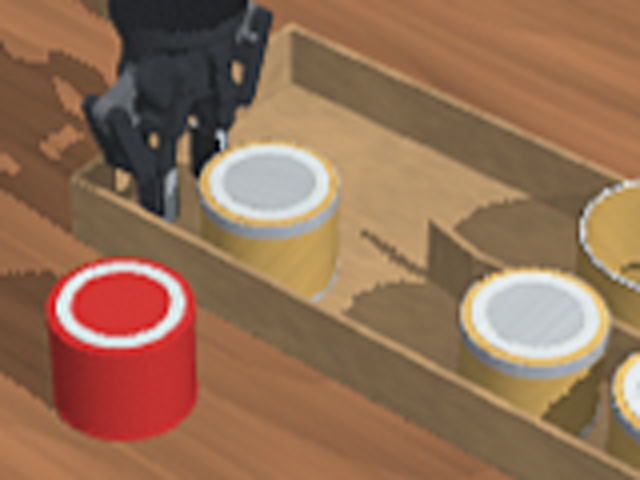

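{"op": "send_rows", "data": {"series": [[0.42,-6,0.3,0,0,0,0.4],[0.42,-12,0.6,0,0,0,0.4],[0.42,-16,0.6,0,0,0,0.4],[0.42,-19,0.6,0,0,0,0.4],[0.42,-22,0.6,0,0,0,0.4],[0.42,-26,0.6,0,0,0,0.4],[0.42,-30,0.6,0,0,0,0.4],[0.42,-34,0.6,0,0,0,0.4]]}}

```text
time_s: 8.7
position: [0.5949, -0.2106, 0.0464]
orientation: [-3.142, -0.0, -1.531]
wrist_force: [0.5, -0.9, 0.9]
width: 0.0361
```

{"op": "send_rows", "data": {"series": [[0.42,-5,0,0,0,0,0],[0.42,-10,0,0,0,0,0],[0.42,-15,0,0,0,0,0],[0.42,-20,0,0,0,0,0],[0.42,-25,0,0,0,0,0],[0.42,-30,0,0,0,0,0],[0.42,-35,0,0,0,0,0],[0.42,-40,0,0,0,0,0]]}}

```text
time_s: 9.5
position: [0.5933, -0.1705, 0.0464]
orientation: [-3.142, -0.0, -1.531]
wrist_force: [0.8, -0.3, 1.0]
width: 0.0358
```

```bash
python3 - <<'E'
from h import *
stray();go(*t2w([.0525,-.079]),.046,YAW-np.pi/2);print(w2t(sensors.read_state()["position"]))
E
```

```text
scene 675 tray [ 50.8 -81.1] r 39.8
scene 749 tray [51.5 39.3] r 39.6
scene 833 tray [ 52.  132.2] r 38.9
pos [ 0.5933 -0.1698  0.0463] yaw -1.5302 F [-0.31  0.16 -0.07] t 9.55
tool shift mm [-45.5  -0.5   0.3] rz 0.01
[ 0.05205397 -0.12452831]
```

{"op": "send_rows", "data": {"series": [[0.42,-5,0,0,0,0,0],[0.42,-10,0,0,0,0,0],[0.42,-15,0,0,0,0,0],[0.42,-20,0,0,0,0,0],[0.42,-25,0,0,0,0,0],[0.42,-30,0,0,0,0,0],[0.42,-34,0,0,0,0,0],[0.42,-37,0,0,0,0,0]]}}

```text
time_s: 10.35
position: [0.5917, -0.1335, 0.0462]
orientation: [3.141, 0.0, -1.53]
wrist_force: [0.3, -0.2, -0.7]
width: 0.0359
```

{"op": "send_rows", "data": {"series": [[0.42,-2,0,0,0,0,0],[0.42,-4,0,0,0,0,0],[0.42,-6,0,0,0,0,0],[0.42,-8,0,0,0,0,0],[0.42,-10,0,0,0,0,0],[0.42,-12,0,0,0,0,0],[0.42,-14,0,0,0,0,0],[0.42,-16,0,0,0,0,0]]}}

```text
time_s: 11.15
position: [0.5911, -0.1178, 0.0463]
orientation: [3.142, -0.0, -1.531]
wrist_force: [-0.4, -1.1, 0.3]
width: 0.036
```

```bash
python3 - <<'E'
from h import *
stray();go(*t2w([.0525,-.079]),.046,YAW-np.pi/2);print(w2t(sensors.read_state()["position"]))
E
```

```text
scene 1467 tray [46.4  8.7] r 71.7
scene 842 tray [ 51.7 132.3] r 39.2
pos [ 0.5911 -0.1175  0.0463] yaw -1.5304 F [-0.51 -0.58  0.45] t 11.2
tool shift mm [ 6.8 -0.5  0.3] rz -0.01
[ 0.05204961 -0.07220856]
```

{"op": "send_rows", "data": {"series": [[0.42,-2,0,0,0,0,0],[0.42,-4,0,0,0,0,0],[0.42,-6,0,0,0,0,0],[0.42,-8,0,0,0,0,0],[0.42,-10,0,0,0,0,0],[0.42,-12,0,0,0,0,0],[0.42,-14,0,0,0,0,0],[0.42,-16,0,0,0,0,0]]}}

```text
time_s: 12.0
position: [0.5905, -0.1018, 0.0463]
orientation: [3.142, -0.0, -1.531]
wrist_force: [-0.4, -0.9, 0.3]
width: 0.0359
```

```bash
python3 - <<'E'
from h import *
go(*t2w([.0525,-.045]),.046,YAW-np.pi/2);print(w2t(sensors.read_state()["position"]))
d=cams.capture("scene");a=d["image"][210:330,310:470,::-1]
cv2.imwrite("pics/s4c.png",cv2.resize(a,None,fx=4,fy=4,interpolation=cv2.INTER_CUBIC))
E
```

```text
pos [ 0.5905 -0.1018  0.0463] yaw -1.5305 F [-0.44 -0.91  0.26] t 12.0
tool shift mm [-11.5  -0.5   0.3] rz -0.01
[ 0.05202791 -0.05646381]
```

View pics/s4c.png

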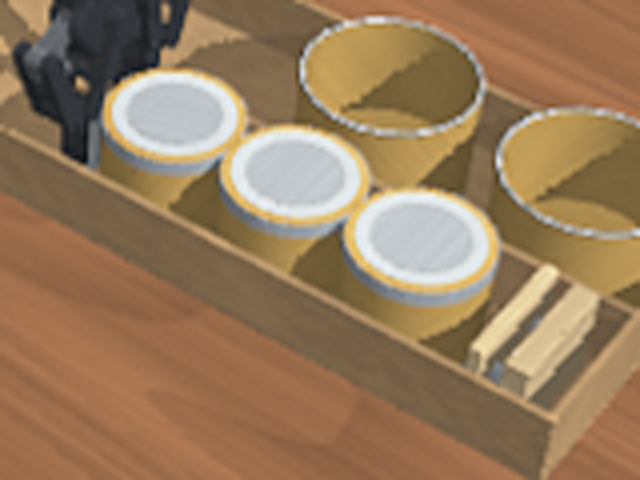

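{"op": "send_rows", "data": {"series": [[0.42,-2,0,0,0,0,0],[0.42,-4,0,0,0,0,0],[0.42,-5,0,0,0,0,0],[0.42,-6,0,0,0,0,0],[0.42,-7,0,0,0,0,0],[0.42,-8,0,0,0,0,0],[0.42,-8.5,0,0,0,0,0],[0.42,-9,0,0,0,0,0]]}}

```text
time_s: 12.85
position: [0.5901, -0.0929, 0.0464]
orientation: [-3.142, -0.0, -1.531]
wrist_force: [0.7, -2.0, -1.3]
width: 0.0359
```

{"op": "send_rows", "data": {"series": [[0.42,-0.3,0,0,0,0,0],[0.42,-0.6,0,0,0,0,0],[0.42,-0.9,0,0,0,0,0],[0.42,-1.2,0,0,0,0,0]]}}

```text
time_s: 13.25
position: [0.5901, -0.0918, 0.0463]
orientation: [-3.142, -0.0, -1.531]
wrist_force: [1.0, -2.2, -0.9]
width: 0.0357
```

{"op": "send_rows", "data": {"series": [[0.42,-0.3,0,0,0,0,0],[0.42,-0.6,0,0,0,0,0],[0.42,-0.9,0,0,0,0,0]]}}

```text
time_s: 13.55
position: [0.5901, -0.0908, 0.0463]
orientation: [-3.142, -0.0, -1.531]
wrist_force: [0.5, -0.5, -1.1]
width: 0.0361
```

{"op": "send_rows", "data": {"series": [[0.42,-0.3,0,0,0,0,0],[0.42,-0.5,0,0,0,0,0]]}}

```text
time_s: 13.75
position: [0.59, -0.0903, 0.0463]
orientation: [3.142, -0.0, -1.531]
wrist_force: [-0.2, -1.2, 0.4]
width: 0.0359
```

{"op": "send_rows", "data": {"series": [[0.42,-0.2,0,0,0,0,0],[0.42,-0.4,0,0,0,0,0]]}}

```text
time_s: 13.95
position: [0.59, -0.0899, 0.0463]
orientation: [3.142, -0.0, -1.531]
wrist_force: [0.6, -0.5, -1.3]
width: 0.0359
```

{"op": "send_rows", "data": {"series": [[0.42,-0.3,0,0,0,0,0],[0.42,-0.6,0,0,0,0,0]]}}

```text
time_s: 14.15
position: [0.59, -0.0893, 0.0463]
orientation: [3.142, -0.0, -1.531]
wrist_force: [-0.4, -2.0, -0.5]
width: 0.036
```

{"op": "send_rows", "data": {"series": [[0.42,-0.3,0,0,0,0,0],[0.42,-0.6,0,0,0,0,0]]}}

```text
time_s: 14.35
position: [0.59, -0.0887, 0.0463]
orientation: [3.142, -0.0, -1.531]
wrist_force: [-0.3, -0.9, -0.7]
width: 0.036
```

{"op": "send_rows", "data": {"series": [[0.42,-0.3,0,0,0,0,0],[0.42,-0.5,0,0,0,0,0]]}}

```text
time_s: 14.55
position: [0.5899, -0.0882, 0.0463]
orientation: [3.142, -0.0, -1.531]
wrist_force: [0.4, -1.4, -0.4]
width: 0.0361
```

```bash
python3 - <<'E'
from h import *
go(*t2w([.0525,-.045]),.046,YAW-np.pi/2);print(w2t(sensors.read_state()["position"]))
d=cams.capture("scene");P=pts(d);T=np.zeros_like(P[...,:2]);c,s=np.cos(YAW),np.sin(YAW)
X=P[...,:2]-C-np.array([.0012,.0005]);tx=c*X[...,0]+s*X[...,1];ty=-s*X[...,0]+c*X[...,1];z=P[...,2]
far=(abs(z-.0662)<.003)&(abs(tx-.052)<.012)&(ty>.1)&(ty<.2)
st=(abs(z-.0535)<.003)&(abs(tx-.052)<.03)&(ty>.17)&(ty<.2)
print("far edge max",np.percentile(ty[far],[98,100]),"stop min",np.percentile(ty[st],[0,2,50,98]))
E
```

```text
pos [ 0.5899 -0.0882  0.0463] yaw -1.5305 F [ 0.44 -1.43 -0.35] t 14.55
tool shift mm [ 2.1 -0.4  0.3] rz -0.01
[ 0.05205405 -0.04287135]
far edge max [0.18889914 0.19018597] stop min [0.17320309 0.17443658 0.19304757 0.19807209]
```

{"op": "send_rows", "data": {"series": [[0.42,-0.3,0,0,0,0,0],[0.42,-0.5,0,0,0,0,0]]}}

```text
time_s: 14.8
position: [0.5899, -0.0878, 0.0464]
orientation: [-3.142, -0.0, -1.531]
wrist_force: [1.0, -1.3, -0.4]
width: 0.0359
```

{"op": "send_rows", "data": {"series": [[0.42,-0.3,0,0,0,0,0],[0.42,-0.5,0,0,0,0,0]]}}

```text
time_s: 15.0
position: [0.5899, -0.0875, 0.0463]
orientation: [3.141, -0.001, -1.531]
wrist_force: [-0.0, -3.1, 0.3]
width: 0.036
```

{"op": "send_rows", "data": {"series": [[0.42,-0.2,0,0,0,0,0],[0.42,-0.4,0,0,0,0,0]]}}

```text
time_s: 15.2
position: [0.5898, -0.0873, 0.0464]
orientation: [3.141, -0.001, -1.531]
wrist_force: [0.2, -4.1, -0.5]
width: 0.0359
```

{"op": "send_rows", "data": {"series": [[0.42,-0.1,0,0,0,0,0],[0.42,-0.2,0,0,0,0,0],[0.42,-0.2,0,0,0,0,0]]}}

```text
time_s: 15.5
position: [0.5898, -0.0871, 0.0464]
orientation: [3.141, -0.001, -1.531]
wrist_force: [-0.3, -5.2, -0.3]
width: 0.0358
```

{"op": "send_rows", "data": {"series": [[0.42,0,0,0,0,0,0],[0.42,0,0,0,0,0,0]]}}

```text
time_s: 15.7
position: [0.5898, -0.0871, 0.0464]
orientation: [3.141, -0.001, -1.531]
wrist_force: [0.9, -4.5, -1.2]
width: 0.0365
```

{"op": "send_rows", "data": {"series": [[0.42,0,0,0,0,0,0],[0.42,0,0,0,0,0,0]]}}

```text
time_s: 15.9
position: [0.5898, -0.0871, 0.0464]
orientation: [3.141, -0.001, -1.531]
wrist_force: [1.0, -5.2, -0.4]
width: 0.0359
```

{"op": "send_rows", "data": {"series": [[0.42,0,0,0,0,0,0],[0.42,0,0,0,0,0,0],[0.42,0,0,0,0,0,0],[0.42,0,0,0,0,0,0],[0.42,0,0,0,0,0,0],[0.42,0,0,0,0,0,0],[0.42,0,0,0,0,0,0],[0.42,0,0,0,0,0,0]]}}

```text
time_s: 16.7
position: [0.5898, -0.0871, 0.0464]
orientation: [3.141, -0.001, -1.531]
wrist_force: [0.7, -5.8, -0.3]
width: 0.0361
```

```bash
python3 - <<'E'
from h import *
go(*t2w([.0525,-.045]),.046,YAW-np.pi/2);F=[]
d=cams.capture("scene");P=pts(d)
for i in range(6): cams.capture("top");F.append(sensors.read_state()["wrist_force"][1].round(2))
print(F)
X=P-np.array([C[0]+.0012,C[1]+.0005,0]);c,s=np.cos(YAW),np.sin(YAW)
tx=c*X[...,0]+s*X[...,1];ty=-s*X[...,0]+c*X[...,1];z=P[...,2];im=d["image"].astype(int)
for y0 in(.0,.076,.152):
    m=(abs(z-.0662)<.004)&(np.hypot(tx-.052,ty-y0)<.0375)
    w=m&(im.max(2)-im.min(2)<45)
    q=np.stack([tx[w],ty[w]],1).astype(np.float32);h=cv2.convexHull(q);print(y0,(np.array(cv2.minEnclosingCircle(h)[0])*1e3).round(1))
a=d["image"][210:330,310:470,::-1]
cv2.imwrite("pics/s5c.png",cv2.resize(a,None,fx=4,fy=4,interpolation=cv2.INTER_CUBIC))
E
```

```text
pos [ 0.5898 -0.0871  0.0464] yaw -1.5308 F [ 0.74 -5.84 -0.32] t 16.7
tool shift mm [ 3.3 -0.5  0.4] rz -0.03
[np.float64(-4.72), np.float64(-4.13), np.float64(-4.68), np.float64(-5.08), np.float64(-4.44), np.float64(-5.92)]
0.0 [52.  0.]
0.076 [52.3 77. ]
0.152 [ 52.1 152.2]
```

View pics/s5c.png

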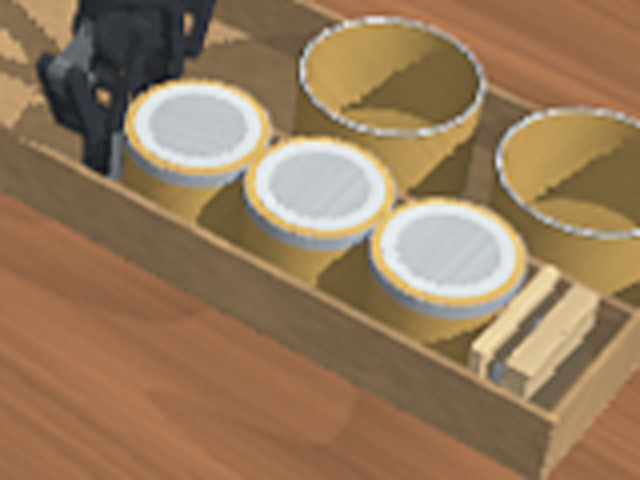

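{"op": "send_rows", "data": {"series": [[0.42,0.2,0,0,0,0,0],[0.42,0.4,0,0,0,0,0],[0.42,0.6,0,0,0,0,0],[0.42,0.8,0,0,0,0,0],[0.42,1.1,0,0,0,0,0],[0.42,1.5,0,0,0,0,0],[0.42,2,0,0,0,0,0],[0.42,3,0,0,0,0,0]]}}

```text
time_s: 17.85
position: [0.5902, -0.0892, 0.0464]
orientation: [-3.141, 0.0, -1.53]
wrist_force: [0.5, 0.7, -0.2]
width: 0.0357
```

{"op": "send_rows", "data": {"series": [[0.42,3,0,0,0,0,0],[0.42,10,0,0,0,0,0],[0.42,20,0,0,0,0,0],[0.42,30,0,0,0,0,0],[0.42,30,0,-30,0,0,0],[0.42,30,0,-70,0,0,0],[0.42,30,0,-110,0,0,0],[0.42,30,0,-140,0,0,0]]}}

```text
time_s: 18.65
position: [0.5916, -0.1208, 0.1895]
orientation: [-3.139, -0.001, -1.531]
wrist_force: [0.5, -0.7, 0.7]
width: 0.0357
```

{"op": "send_rows", "data": {"series": [[0.42,40,0,0,0,0,0],[0.42,80,0,0,0,0,0],[0.42,100,30,0,0,0,0],[0.42,120,60,0,0,0,0],[0.42,120,60,0,0,0,0],[0.42,120,60,0,0,0,0]]}}

```text
time_s: 19.25
position: [0.5356, -0.2431, 0.1867]
orientation: [-3.141, -0.0, -1.532]
wrist_force: [-0.3, -0.2, 0.5]
width: 0.0361
```

```bash
python3 - <<'E'
from h import *
go(.5,-.3,.2,YAW);lids("top")
for n in("top","scene"):
    d=cams.capture(n)
    P=pts(d)
    if n=="top": print(disks(d,P,[(.4891,.0118),(.4843,.1328)],.049).round(4))
    else: s=d
a,b=cams.capture("top")["image"][140:330,150:430,::-1],s["image"][210:330,310:470,::-1]
cv2.imwrite("pics/end.png",np.vstack([cv2.resize(a,(440,298)),cv2.resize(b,(440,300))]))
E
```

```text
pos [ 0.5356 -0.2431  0.1867] yaw -1.5325 F [-0.27 -0.23  0.51] t 19.25
tool shift mm [ 55.5  37.8 -13.3] rz -90.13
top 800 tray [ 50.  154.2] r 33.8
  return _methods._mean(a, axis=axis, dtype=dtype,
  ret = ret.dtype.type(ret / rcount)
Traceback (most recent call last):
  File "h.py", line 18, in disks
    h=cv2.convexHull(q)[:,0]
      ~~~~~~~~~~~~~~~~~^^^^^
TypeError: 'NoneType' object is not subscriptable
```

{"op": "send_rows", "data": {"series": [[0.42,0,40,-5,0,0,0],[0.42,15,80,-10,0,0,0],[0.42,40,110,-10,0,0,0],[0.42,75,140,-10,0,0,0],[0.42,110,160,-10,0,0,0],[0.42,140,165,-10,0,0,0],[0.42,140,165,-10,0,0,0],[0.42,140,165,-10,0,0,0]]}}

```text
time_s: 20.15
position: [0.3771, -0.3885, 0.1958]
orientation: [3.141, 0.001, -1.531]
wrist_force: [1.1, 0.9, 0.2]
width: 0.0359
```

```bash
python3 - <<'E'
from h import *
lids("top");lids("scene")
s=cams.capture("scene");d=cams.capture("top");P=pts(d);print(sensors.read_state()["time_s"])
for l in("big_a","tape_roll"):
    for m in spotter.masks_of(d,l)[:2]: print(l,m["p"].round(2),m["bbox"])
a,b=d["image"][140:330,150:430,::-1],s["image"][210:330,310:470,::-1]
cv2.imwrite("pics/end.png",np.vstack([cv2.resize(a,(440,298)),cv2.resize(b,(440,300))]))
E
```

```text
top 808 tray [51.8  3.6] r 33.8
top 811 tray [ 50.8 154.4] r 33.8
top 813 tray [50.6 79.3] r 33.7
scene 514 tray [47.9  0.9] r 35.3
scene 557 tray [47.4 76.7] r 35.2
scene 250 tray [ 57.3 117.8] r 73.9
scene 610 tray [ 48.6 151.7] r 36.1
20.35Traceback (most recent call last):
  File "<stdin>", line 5, in <module>
AttributeError: 'float' object has no attribute 'round'
```

```bash
python3 - <<'E'
from h import *
s=cams.capture("scene");d=cams.capture("top")
for l in("big_a","tape_roll"):
    for m in spotter.masks_of(d,l)[:2]: print(l,round(m["p"],2),m["bbox"])
a,b=d["image"][140:330,150:430,::-1],s["image"][210:330,310:470,::-1]
cv2.imwrite("pics/end.png",np.vstack([cv2.resize(a,(440,298)),cv2.resize(b,(440,300))]))
E
```

```text
big_a 0.75 [234.0, 211.9, 38.5, 41.6]
big_a 0.61 [235.4, 255.6, 50.4, 52.4]
tape_roll 0.55 [446.6, 321.6, 25.1, 20.0]
```

View pics/end.png

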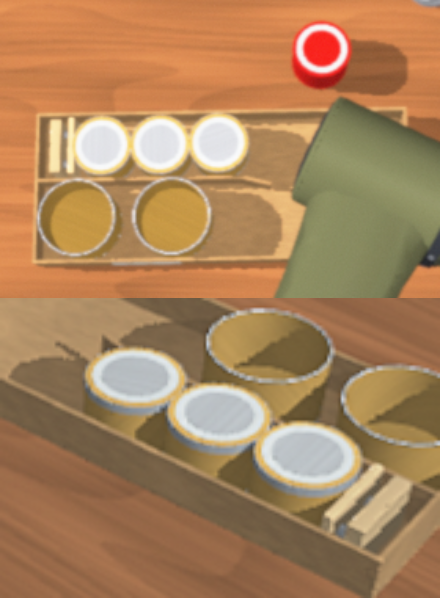

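The three tins stand tight together against the stop, the big tins are where they were, and the arm is clear of everything.

```bash
python3 -c "
from cell import r
print(r.hand_in())"
```

```text
the job is handed in; nothing more can be done
None
```

I handed the job in at about 20 s of the 64 s. The stray tin is in line behind the other two, and all three stand tight together against the end stop.

- **How it was moved:** I used two part-open fingertips as a fork and never gripped a tin. I pushed the stray tin sideways by about 29 mm into line, then along the row until all the gaps closed.
- **Final press:** I pressed for about 1.7 s. The wrist force along the row read 4.1–5.9 N, with about ±0.8 N of noise. I eased off in 0.2 mm steps, then backed away and lifted clear.
- **Spacing and upright:** the top camera put neighbouring tins 75.7 and 75.1 mm apart, against a 76 mm diameter, so they are touching. They look upright in both views.
- **Distance from the centre line:** the top camera put all three 1–2.5 mm off the row's centre line. The scene camera's quick lid fit gave about 5 mm. I trust the top view more, because the scene view also sees the tins' sides.
- **Contact with the stop:** I judged this from the force rise and the picture; I did not measure the gap again after easing off.
- **Bystanders:** the big tins look unmoved in the final picture, though I did not measure them again. The arm partly hid the tape roll there, but nothing came near it at working height. I left the red look-alike alone.

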